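Set up the bench deburring spindle for a run of blanks

TASK

Set up the little deburring spindle for the next run: turn the isolator handle to OFF before you touch the spindle, stand the bit upright on the floor of the open chuck and turn the sleeve clockwise until the jaws grip it firmly, and slide every aluminium blank on the bench fully home into a magazine pocket of its own. Only when the bit is tight and all the blanks are in, turn the isolator back to ON; keep off the spindle while the power is on, and leave the other things on the bench where they are.

Things in the scene. Friction and masses are not known exactly. Their poses are not given: they have to be found in the camera images.
- handle (a joint): angle of the isolator's bar handle about its vertical axis: 0 = OFF (the white mark on the bar points at the white dot on the box), 1.4 = ON; grows clockwise seen from above. End stops at both; stiff friction (about 0.12 N m) holds it where it is left
- handle_grip (a point): point on the handle's axis at grip height, 84 mm above the worktop; its x axis runs along the bar and turns with it. Black bar 62 long, 14 thick, from 66 to 94 mm above the worktop, centred on the axis of the power isolator, a fixed grey box 90 x 90 x 55 mm
- spindle: bench spindle: fixed grey housing 130 (x) x 110 (y) x 30 mm carrying an upright drill-type chuck at its centre; origin under its centre, on the worktop
- chuck_floor (a point): centre of the floor of the chuck's bore, on its vertical axis, 36 mm above the worktop; the bit's foot stands here
- sleeve (a joint): angle of the chuck's sleeve about the vertical axis: 0 = jaws fully open, grows clockwise seen from above as the jaws close, 2 mm of jaw travel per rad. The jaws meet the 12 mm shank at about 2.0, grip firmly from about 2.3, hard stop at 2.5. Stays where it is left; turns against about 0.2 N m of friction. It starts between 0 and 0.4
- sleeve_grip (a point): point on the chuck's axis, 66 mm above the worktop (4 mm below the sleeve's top); turns with the sleeve. The sleeve is a round dark ribbed ring 52 mm across, from 40 to 70 mm above the worktop, with a 40 mm bore; its top is level with the jaws' tops
- bit: bit with a round steel shank 12 mm across and 40 mm long below a round dark fluted head 20 mm across and 26 mm high (66 mm in all); origin at the centre of the shank's foot, z up. 70 g. Starts upright in the storage block
- bit_block: fixed wooden storage block 60 x 60 x 40 mm; the bit's shank stands in its central hole, 15 mm wide and 30 mm deep (hole floor 10 mm above the worktop); origin under its centre
- magazine: feed magazine: fixed aluminium block 62 mm deep, 211 mm wide, 39 mm high with three level pockets side by side, 70 mm apart, open towards its own -x; origin on the worktop below the mouth of the middle pocket; x points into the pockets
- jaw1: one of the chuck's three steel jaws, 8 mm wide, 26 mm high, 44 to 70 mm above the worktop; origin at the middle of its gripping face. They move together; open, the faces are 10 mm from the axis
- pocket1 (a point): pocket 1 of the magazine: the point, in the plane of its mouth, where the CENTRE of a blank lies when the blank is fully home (25 mm above the worktop); axes as the magazine's. Opening 43 wide, 13 high (20 to 33 mm above the worktop), 50 mm deep to the end wall, lips rounded by 3 to 4 mm, which stand that far out in front of the mouth plane.
- blank1: aluminium blank, a flat bar 100 (x) x 40 (y) x 10 (z) mm, 108 g; origin at its very centre. Lies flat on the worktop at the start; may be absent (None from the start). All blanks are alike and may go into any pocket, either end first. Half of a home blank stands out of its pocket; one only part-way in sags at its outer end
- jaw2: one of the chuck's three steel jaws, 8 mm wide, 26 mm high, 44 to 70 mm above the worktop; origin at the middle of its gripping face. They move together; open, the faces are 10 mm from the axis
- pocket2 (a point): pocket 2 of the magazine: the point, in the plane of its mouth, where the CENTRE of a blank lies when the blank is fully home (25 mm above the worktop); axes as the magazine's. Opening 43 wide, 13 high (20 to 33 mm above the worktop), 50 mm deep to the end wall, lips rounded by 3 to 4 mm, which stand that far out in front of the mouth plane.
- blank2: aluminium blank, a flat bar 100 (x) x 40 (y) x 10 (z) mm, 108 g; origin at its very centre. Lies flat on the worktop at the start; may be absent (None from the start). All blanks are alike and may go into any pocket, either end first. Half of a home blank stands out of its pocket; one only part-way in sags at its outer end
- jaw3: one of the chuck's three steel jaws, 8 mm wide, 26 mm high, 44 to 70 mm above the worktop; origin at the middle of its gripping face. They move together; open, the faces are 10 mm from the axis
- pocket3 (a point): pocket 3 of the magazine: the point, in the plane of its mouth, where the CENTRE of a blank lies when the blank is fully home (25 mm above the worktop); axes as the magazine's. Opening 43 wide, 13 high (20 to 33 mm above the worktop), 50 mm deep to the end wall, lips rounded by 3 to 4 mm, which stand that far out in front of the mouth plane.
- blank3: aluminium blank, a flat bar 100 (x) x 40 (y) x 10 (z) mm, 108 g; origin at its very centre. Lies flat on the worktop at the start; may be absent (None from the start). All blanks are alike and may go into any pocket, either end first. Half of a home blank stands out of its pocket; one only part-way in sags at its outer end
- level: bystander: aluminium spirit level, 240 x 22 x 45 mm, standing on its narrow side at the back; origin at the centre of its underside
- drawer_knob: bystander: small black drawer knob, 32 mm across, 30 mm high; origin at the centre of its underside
- ramekin: bystander: glass ramekin, 76 mm across, 42 mm high; origin at the centre of its underside
- castor: bystander: green plastic castor wheel (40 mm) in a steel fork on a plate, 52 mm high; origin at the centre of its underside
- screw_jar: bystander: glass jar with a steel cap, 56 mm across, 65 mm high; origin at the centre of its underside
- tape_measure: bystander: grey tape measure, 65 x 65 x 33 mm, lying flat; origin at the centre of its underside

How it is judged:
On the way, in this order (a step that is already met when the one before it is completed fails the run):
1. the isolator is off (value of joint handle below 0.12 rad), for 0.2 s.
2. with the isolator off, the bit is gripped upright in the chuck and every blank is home in a pocket (value of joint handle below 0.12 rad and contact force between bit and jaw1 above 3 N and contact force between bit and jaw2 above 3 N and contact force between bit and jaw3 above 3 N and distance between bit and chuck_floor below 0.005 m and angle between bit's own z axis and vertical below 0.06 rad and (distance between blank1 and pocket1 below 0.005 m or distance between blank1 and pocket2 below 0.005 m or distance between blank1 and pocket3 below 0.005 m) and angle between the x axis of each of blank1, blank2, blank3 and the x axis of magazine, either way round below 0.12 rad and (distance between blank2 and pocket1 below 0.005 m or distance between blank2 and pocket2 below 0.005 m or distance between blank2 and pocket3 below 0.005 m) and (distance between blank3 and pocket1 below 0.005 m or distance between blank3 and pocket2 below 0.005 m or distance between blank3 and pocket3 below 0.005 m)), for 0.2 s.
At the end, for the whole second after the job is handed in: Isolator on (above 1.28 rad); bit upright within 0.06 rad, foot within 5 mm of the chuck floor's centre, each jaw pressing it with over 3 N; every blank present within 5 mm of a pocket's home point and 0.12 rad of its direction; all at rest (value of joint handle above 1.28 rad and contact force between bit and jaw1 above 3 N and contact force between bit and jaw2 above 3 N and contact force between bit and jaw3 above 3 N and distance between bit and chuck_floor below 0.005 m and angle between bit's own z axis and vertical below 0.06 rad and (distance between blank1 and pocket1 below 0.005 m or distance between blank1 and pocket2 below 0.005 m or distance between blank1 and pocket3 below 0.005 m) and angle between the x axis of each of blank1, blank2, blank3 and the x axis of magazine, either way round below 0.12 rad and (distance between blank2 and pocket1 below 0.005 m or distance between blank2 and pocket2 below 0.005 m or distance between blank2 and pocket3 below 0.005 m) and (distance between blank3 and pocket1 below 0.005 m or distance between blank3 and pocket2 below 0.005 m or distance between blank3 and pocket3 below 0.005 m) and linear speed of each of blank1, blank2, blank3, bit below 0.02 m/s); the robot touches nothing.
It fails at once if the fingers or arm touch the spindle or its chuck while the isolator is on (value of joint handle above 0.8 rad and contact force between any of the fingers, the arm and spindle above 1 N).
It fails at once if another thing on the bench is knocked away (more than 6 cm) or tipped over (distance of any of level, drawer_knob, ramekin, castor, screw_jar, tape_measure from where it was at the start of the episode above 0.06 m or angle between any of level, drawer_knob, ramekin, castor, screw_jar, tape_measure's own z axis and vertical above 0.6 rad).
Of blank1, blank2, blank3 only 2 to 3 are there at a start; the rules pass over those that are not, and their reading is None.
At some moment in a run one of blank1, blank2, blank3 may be knocked a few centimetres aside while the robot is not near it.
It also fails if it takes over 210 s, if anything falls off the work surface, if the arm or the gripper's body presses on something with over 40 N, if the wrist force passes 120 N, or if a joint passes its speed limit or range.

ROBOT

A 7-joint arm with a two-finger parallel gripper is mounted at the origin on the work surface. World frame = base frame: x ahead of the robot, y to its left, z up, the work surface at z = 0. Lengths are in m, angles in rad, forces in N, time in s.
With the tool pointing down it reaches from about 0.4 to 0.9 m from the base axis. Payload 5.5 kg.
Tool frame: the origin (TCP) lies at the very end of the fingers, on their centre line; the grasp point (between the pads) lies 19 mm behind it (ctrl.tcp_to_grasp is the z of the grasp point in the tool frame, in m); z points along the fingers, y is the line along which they close (so a half turn about z gives the same grasp; the last joint's range is limited). The gripper opens to 85 mm and grips with 20 to 120 N. Pads are 22 mm wide; open, the fingers measure 114 mm over their backs; the gripper's body (76 mm by 85 mm) begins 54 mm behind the grasp point. The pads swing forward as they close: fully open they stand 13 mm farther back than shut.
Start: joints at [-0.936, 0.501, -0.427, 1.55, 0.221, 1.138, -0.21], TCP at [0.236, 0.606, 0.231] pointing down, gripper open.
Joint ranges: [-2.88, 2.88], [-0.31, 2.03], [-1.54, 1.56], [0.2, 2.42], [-1.41, 4.55], [0.19, 2.02], [-2.57, 2.57]. Speed limits (rad/s): [2.57, 2.57, 3.14, 3.14, 3.14, 3.14, 3.14].

INTERFACE

Orientations are given as a unit quaternion [w, x, y, z].
In Python, from workcell import ctrl, effector, kin, readout, viewer, order, models gives the robot as it stands. The module is installed in compiled form; this text tells all that it offers. Calls block until the motion is done:
- ctrl.reach(position, orientation): joint-space move of the TCP to a pose.
- ctrl.move_linear(position, rot=None, feed=0.15, until_force=None): straight line of the TCP; rot=None keeps the orientation; feed is the mean speed in m/s. With until_force (N) it stops when the force on the tool has changed by that much, and returns True; else False.
- ctrl.set_joints(angles): joint-space move.
- effector.gripper_to(opening, strength=None): finger opening in m; strength is the grip in N (None keeps the last); returns when the fingers have stopped.
- ctrl.sleep(seconds).
- kin.ik(position, orientation): joint angles nearest the present ones, or None.
- readout.get_obs(): the state.
- viewer.camera(name): name is "side" or "top"; returns the picture (480x640x3 uint8, blue, green, red); there is no depth.
- viewer.camera_info(name): a dict with "camera_matrix" (3x3 intrinsics, pixels), "camera_from_world" (4x4, takes a point from world to camera coordinates). Camera axes: x right, y down, z forward; pixel columns grow to the right and rows downward; lengths in m; the calibration is good to about 2 mm. A picture is of the moment at which its call begins. camera_info takes no time and is no camera call.
A pose or a line that the arm cannot do raises ctrl.Unreachable and nothing moves.
- order.job_done(): hands the job in; it is judged then, once.
Trained networks look in the newest picture that a camera, given by its name, has taken for a name from the list of things; names that differ only in an ending like _2 or _b are one class to them, and where a whole thing is asked for, a point or a joint stands for the part that bears it (a point fixed in the world has none). Each returns a list of dicts, best first, with "conf" (0 to 1); they miss things now and then, are a little off and sometimes report something else, mostly with a low value. They report only what shows in the picture. A call takes as long as a camera call.
- models.look_for(camera, thing): "uv" ([column, row] in pixels, amid what is visible of it).
- models.regions_of(camera, thing): "pixels" (480x640 bool, what is visible of it) and "uv" ([column, row] in pixels, amid what is visible of it).
The state is a dict: "clock": time; "joints": joint angles; "qd": joint speeds; "joint_torque": joint torques, N m; "eef_pos": TCP position; "orientation": TCP orientation; "wrist_force": force on the tool from outside, world axes, zero at the start; "wrist_torque": the same for the moment, N m; "grip_width": finger opening in m; "finger_force": force on a finger pad.
Only numpy, scipy, OpenCV 4.12 (cv2) and the standard library are available. Lean on these libraries where they do the work, as an engineer would, in place of code of your own. Each camera call takes 0.05 s, during which the arm holds its last target. There are 200 camera calls.

## Working session

There is one attempt and no reset: what is moved stays moved. The work goes in short steps, each a Python script; the robot and the scene stay as the last script left them, time stands still between calls to the robot, and variables do not carry over. Pictures are saved under pics/ and viewed, at most 14 in all, crops included, and the job is handed in when it is done.

```bash
mkdir -p pics
python3 - <<'E'
from workcell import *
import cv2
for c in ("top","side"):
    im=viewer.camera(c); cv2.imwrite(f"pics/{c}0.png",im)
    i=viewer.camera_info(c); print(c,i["camera_matrix"],i["camera_from_world"])
o=readout.get_obs(); print(o["clock"],o["eef_pos"],o["orientation"],o["wrist_force"],ctrl.tcp_to_grasp)
for n in ["handle","spindle","sleeve","bit","bit_block","magazine","blank1","level","drawer_knob","ramekin","castor","screw_jar","tape_measure"]:
    for c in ("top","side"):
        print(n,c,[(round(d["conf"],2),[round(float(x)) for x in d["uv"]]) for d in models.look_for(c,n)][:5])
E
```

```text
top [[584.00420414   0.         319.21476672]
 [  0.         584.00420414 245.71203967]
 [  0.           0.           1.        ]] [[ 0.01243239 -0.99988698 -0.00845355  0.02324753]
 [-0.98159835 -0.01059303 -0.19066322  0.56010587]
 [ 0.19055212  0.01066839 -0.98161911  1.33397512]
 [ 0.          0.          0.          1.        ]]
side [[513.43782083   0.         318.42146894]
 [  0.         513.43782083 243.74750362]
 [  0.           0.           1.        ]] [[ 0.74169764 -0.67069594  0.00718117 -0.39466392]
 [-0.43804993 -0.49247533 -0.75205074  0.31633128]
 [ 0.50793392  0.55464855 -0.6590661   0.74960474]
 [ 0.          0.          0.          1.        ]]
0.1 [0.23593534 0.60496977 0.23033281] [-1.97159670e-04  1.84807799e-01  9.82774259e-01 -8.91056697e-04] [ 0.46681997 -0.28616756 -0.8087133 ] -0.0187
handle top [(0.82, [491, 251])]
handle side [(0.91, [499, 379]), (0.58, [392, 438]), (0.56, [400, 267])]
spindle top [(0.77, [380, 223])]
spindle side [(0.86, [393, 294]), (0.55, [397, 277]), (0.16, [509, 301])]
sleeve top [(0.82, [386, 214])]
sleeve side [(0.96, [396, 280]),
[... 203 characters left out ...]
0.55, [305, 207]), (0.45, [402, 270])]
blank1 top [(0.77, [284, 294]), (0.69, [249, 203]), (0.6, [342, 280])]
blank1 side [(0.92, [252, 277]), (0.56, [311, 303]), (0.43, [394, 296])]
level top [(0.82, [280, 172])]
level side [(0.97, [358, 208]), (0.49, [225, 303])]
drawer_knob top [(0.49, [301, 330])]
drawer_knob side [(0.78, [227, 304])]
ramekin top [(0.84, [447, 172]), (0.23, [249, 203])]
ramekin side [(0.71, [509, 302])]
castor top [(0.71, [460, 322]), (0.24, [492, 249])]
castor side [(0.72, [391, 439]), (0.65, [310, 303])]
screw_jar top [(0.84, [371, 167])]
screw_jar side [(0.82, [435, 250]), (0.18, [393, 293])]
tape_measure top [(0.57, [152, 268])]
tape_measure side [(0.97, [190, 190])]
```

View pics/top0.png

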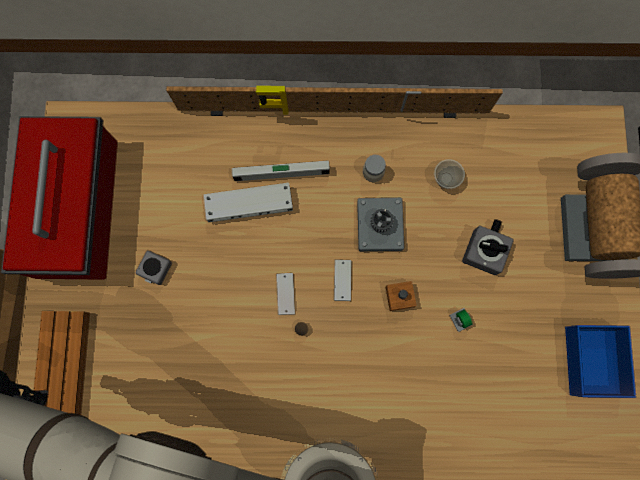

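View pics/side0.png

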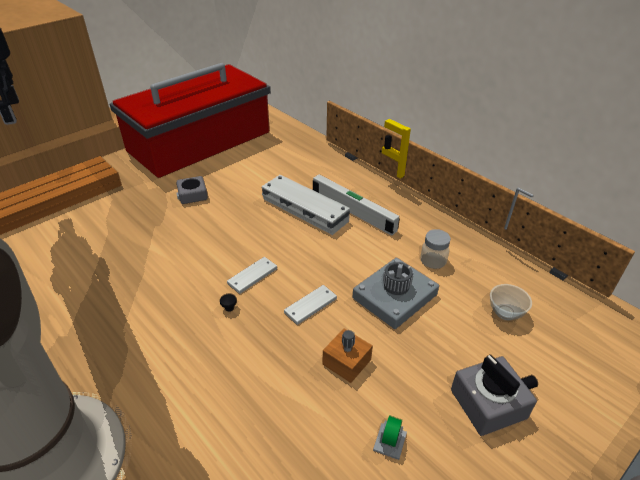

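The pictures show two blanks (top view 285,293 and 342,280), with the magazine at 248,204 and its mouth facing the robot. The spindle is at 381,224, the bit block at 402,296 and the isolator at 489,250. I'll fit model silhouettes to the masks from both cameras.

```bash
cat > h.py <<'E'
from workcell import *
import numpy as np, cv2
from scipy.optimize import minimize
from scipy.spatial.transform import Rotation as R
INF={c:viewer.camera_info(c) for c in("top","side")}
def proj(c,P):
    T=INF[c]["camera_from_world"]; q=(np.asarray(P)@T[:3,:3].T+T[:3,3])@INF[c]["camera_matrix"].T
    return q[:,:2]/q[:,2:]
def back(c,uv,z):
    T=INF[c]["camera_from_world"]; d=T[:3,:3].T@np.linalg.solve(INF[c]["camera_matrix"],[*uv,1]); o=-T[:3,:3].T@T[:3,3]
    return o+d*(z-o[2])/d[2]
def box(x0,x1,y0,y1,z0,z1): return np.array([[x,y,z] for x in(x0,x1) for y in(y0,y1) for z in(z0,z1)])
def cyl(r,z0,z1):
    a=np.linspace(0,2*np.pi,32,endpoint=False); return np.vstack([np.c_[r*np.cos(a),r*np.sin(a),0*a+z] for z in(z0,z1)])
S=4
def render(c,parts,p):
    m=np.zeros((480*S,640*S),np.uint8); M=R.from_euler("z",p[2]).as_matrix()
    for P in parts:
        u=proj(c,P@M.T+[p[0],p[1],0]); u=((u+.5)*S-.5)*16
        cv2.fillConvexPoly(m,cv2.convexHull(np.round(u).astype(np.int32)),1,shift=4)
    return m
def fit(name,parts,p0,cams=("top","side"),yaw=True,near=None,show=None):
    ms={}
    for c in cams:
        uv=proj(c,[[p0[0],p0[1],parts[0][:,2].mean()]])[0]
        r=[d for d in models.regions_of(c,name) if np.linalg.norm(np.array(d["uv"])-uv)<30]
        if r: ms[c]=cv2.resize(min(r,key=lambda d:np.linalg.norm(np.array(d["uv"])-uv))["pixels"].astype(np.uint8),None,fx=S,fy=S,interpolation=cv2.INTER_NEAREST)
    def cost(q,cs=None):
        p=[q[0],q[1],q[2] if yaw else p0[2]]; s=0
        for c in(cs or ms):
            m=render(c,parts,p); s+=1-(m&ms[c]).sum()/max(1,(m|ms[c]).sum())
        return s
    best=None
    for dy in ([0,.3,-.3] if yaw else [0]):
        n=3 if yaw else 2; x0=np.array([p0[0],p0[1],p0[2]+dy][:n])
        sx=np.vstack([x0]+[x0+np.eye(n)[i]*[.012,.012,.2][i] for i in range(n)])
        r=minimize(cost,x0,method="Nelder-Mead",options=dict(initial_simplex=sx,xatol=1e-4,fatol=1e-4,maxiter=150))
        if best is None or r.fun<best.fun: best=r
    p=[*best.x] if yaw else [*best.x,p0[2]]
    print(name,np.round(p,4),"cost",{c:round(cost(p,[c]),3) for c in ms})
    if show is not None:
        for c in ms: cv2.drawContours(show[c],cv2.findContours(cv2.resize(render(c,parts,p),(640,480)),0,1)[0],-1,(0,0,255),1)
    return np.array(p)
BL=[box(-.05,.05,-.02,.02,0,.01)]
MAG=[box(-.003,.062,-.1055,.1055,0,.039)]
SP=[box(-.065,.065,-.055,.055,0,.03),cyl(.026,.04,.07)]
SL=[cyl(.026,.04,.07)]
BB=[box(-.03,.03,-.03,.03,0,.04)]
BIT=[cyl(.01,.05,.076),cyl(.006,.04,.05)]
HB=[box(-.031,.031,-.007,.007,.066,.094)]
E
cat > a.py <<'E'
from h import *
im={c:viewer.camera(c) for c in("top","side")}
for c in im:
  for n in["blank1","magazine","spindle","sleeve","bit","bit_block","handle"]:
    print(c,n,[(round(d["conf"],2),int(d["pixels"].sum()),np.round(d["uv"]).tolist()) for d in models.regions_of(c,n)][:4])
b=lambda u,v,z:back("top",(u,v),z)[:2]
res={}
res["blankA"]=fit("blank1",BL,[*b(285,293,.005),0.],show=im)
res["blankB"]=fit("blank1",BL,[*b(342,280,.005),0.],show=im)
res["mag"]=fit("magazine",MAG,[*(b(248,204,.02)-[.03,0]),0.2],show=im)
res["spindle"]=fit("spindle",SP,[*b(381,224,.015),0.],show=im)
res["sleeve"]=fit("sleeve",SL,[*b(384,218,.06),0.],yaw=False,show=im)
res["block"]=fit("bit_block",BB,[*b(402,296,.02),.1],show=im)
res["bit"]=fit("bit",BIT,[*b(403,295,.06),0.],yaw=False,show=im)
res["handle"]=fit("handle",HB,[*b(491,248,.08),-1.3],show=im)
import json; json.dump({k:v.tolist() for k,v in res.items()},open("res.json","w"))
t=cv2.resize(im["top"][130:350,190:540],None,fx=2.2,fy=2.2,interpolation=cv2.INTER_CUBIC); cv2.imwrite("pics/ov_top.png",t)
s=cv2.resize(im["side"][170:450,210:550],None,fx=2.1,fy=2.1,interpolation=cv2.INTER_CUBIC); cv2.imwrite("pics/ov_side.png",s)
E
python3 a.py
```

```text
top blank1 [(0.97, 717, [284.0, 294.0]), (0.91, 715, [343.0, 280.0])]
top magazine [(0.87, 2439, [245.0, 203.0])]
top spindle [(0.81, 2437, [381.0, 225.0])]
top sleeve [(0.66, 171, [389.0, 224.0])]
top bit [(0.63, 721, [447.0, 171.0]), (0.43, 78, [398.0, 291.0]), (0.3, 2469, [249.0, 202.0])]
top bit_block [(0.68, 596, [398.0, 298.0])]
top handle [(0.77, 344, [492.0, 248.0]), (0.4, 1228, [278.0, 171.0])]
side blank1 [(0.71, 901, [254.0, 275.0]), (0.69, 978, [310.0, 304.0]), (0.16, 3542, [394.0, 290.0])]
side magazine [(0.81, 2648, [303.0, 205.0]), (0.56, 224, [347.0, 341.0])]
side spindle [(0.93, 3457, [394.0, 294.0]), (0.62, 1052, [495.0, 378.0])]
side sleeve [(0.93, 612, [396.0, 282.0])]
side bit [(0.69, 3456, [394.0, 292.0]), (0.38, 967, [311.0, 302.0])]
side bit_block [(0.77, 1448, [346.0, 357.0]), (0.42, 2676, [304.0, 202.0])]
side handle [(0.88, 1036, [497.0, 376.0])]
blank1 [0.4502 0.1107 0.0553] cost {'top': np.float64(0.066), 'side': np.float64(0.052)}
blank1 [ 4.854e-01 -2.820e-02  3.000e-04] cost {'top': np.float64(0.075), 'side': np.float64(0.057)}
magazine [0.6456 0.2016 0.1586] cost {'top': np.float64(0.065), 'side': np.float64(0.037)}
spindle [ 0.6251 -0.1191  0.0126] cost {'top': np.float64(0.04), 'side': np.float64(0.078)}
sleeve [ 0.6229 -0.1206  0.    ] cost {'top': np.float64(0.609), 'side': np.float64(0.227)}
bit_block [ 0.4472 -0.1661  0.1547] cost {'top': np.float64(0.194), 'side': np.float64(0.172)}
bit [ 0.4472 -0.1653  0.    ] cost {'top': np.float64(0.088)}
handle [ 0.5578 -0.3756 -1.7637] cost {'top': np.float64(0.343), 'side': np.float64(0.275)}
```

View pics/ov_top.png

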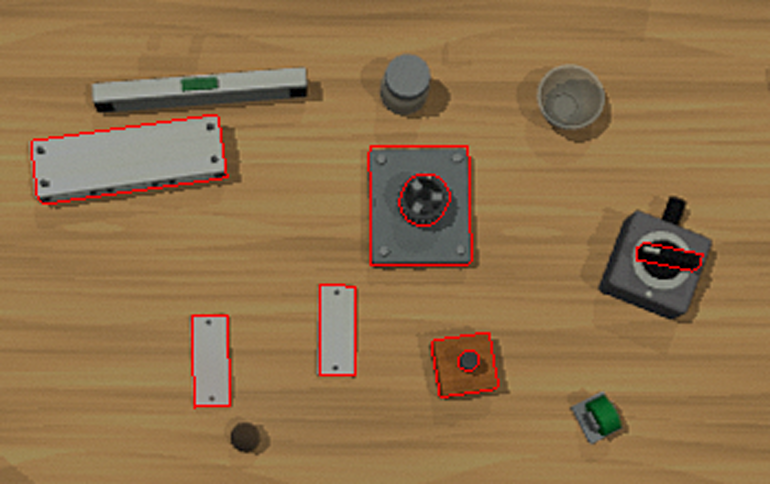

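View pics/ov_side.png

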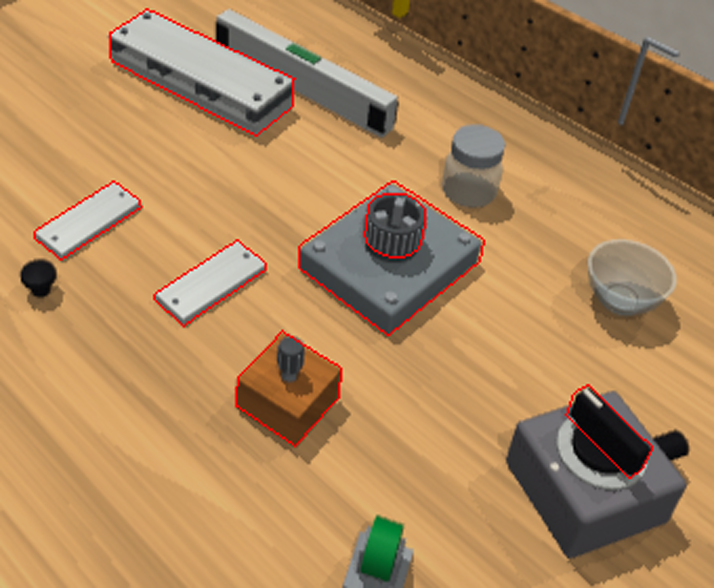

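The overlays match the scene well. The white mark on the bar (top crop 650,250) points left, and the dot is below it at (648,295). That makes it ON, so OFF is +1.4 rad of yaw. Handle first.

```bash
cat >> h.py <<'E'
import json
def res(): return {k:np.array(v) for k,v in json.load(open("res.json")).items()}
def save(**k):
    r=json.load(open("res.json")); r.update({a:np.asarray(b).tolist() for a,b in k.items()}); json.dump(r,open("res.json","w"))
def down(psi):
    q=(R.from_euler("z",psi)*R.from_euler("x",np.pi)).as_quat(); return np.array([q[3],*q[:3]])
def psi_now():
    q=readout.get_obs()["orientation"]; v=R.from_quat([*q[1:],q[0]]).as_matrix()[:,0]; return np.arctan2(v[1],v[0])
def st(t=""):
    o=readout.get_obs(); print(t,"t%.1f"%o["clock"],np.round(o["eef_pos"],4),"psi %.3f"%psi_now(),"F",np.round(o["wrist_force"],1),"M",np.round(o["wrist_torque"],2),"w %.4f ff %.1f j7 %.2f"%(o["grip_width"],np.max(o["finger_force"]),o["joints"][6])); return o
def turn(xyz,psi0,dpsi,step=.12,stop=None):
    n=int(np.ceil(abs(dpsi)/step)); M0=readout.get_obs()["wrist_torque"][2]
    for i in range(1,n+1):
        ctrl.reach(xyz,down(psi0+dpsi*i/n)); M=readout.get_obs()["wrist_torque"][2]
        if stop and abs(M-M0)>stop: print("stop",M); return psi0+dpsi*i/n
    return psi0+dpsi
E
python3 - <<'E'
from h import *
r=res(); x,y,th=r["handle"]
ctrl.move_linear([.45,.15,.3],feed=.3)
ctrl.reach([x,y,.22],down(-.8+0)) 
for p in (th,th+np.pi):
  print(p,[None if (j:=kin.ik([x,y,.07],down(p+d))) is None else np.round(j,2) for d in(0,.7,1.4)])
st()
E
```

```text
-1.763726717657529 [array([-0.19,  1.21,  1.35,  1.64, -1.22,  1.34, -1.97]), array([-0.17,  1.12,  1.25,  1.64, -1.11,  1.25, -1.32]), array([-0.13,  1.03,  1.13,  1.64, -1.01,  1.16, -0.67])]
1.377865935932264 [array([ 0.02,  0.84,  0.81,  1.63, -0.71,  0.98,  0.88]), array([ 0.11,  0.78,  0.66,  1.63, -0.57,  0.93,  1.49]), array([ 1.12,  0.87, -0.87,  1.59,  0.74,  1.04,  1.24])]
 t6.8 [ 0.5581 -0.3746  0.2195] psi -0.798 F [ 0.2  0.5 -0.4] M [ 0.06 -0.02 -0.01] w 0.0850 ff 0.0 j7 -1.15
```

Run:
```python
from h import *
r=res(); x,y,th=r["handle"]
ctrl.reach([x,y,.2],down(th)); 
c=ctrl.move_linear([x,y,.068],feed=.1,until_force=12); st(f"down {c}")
effector.gripper_to(0,60); st("grip")
turn([x,y,.068],th,1.42,.15); st("turned")
effector.gripper_to(.05); st("rel")
ctrl.move_linear([x,y,.22],feed=.2)
ctrl.reach([.5,.1,.35],down(0))
im=viewer.camera("top"); fit("handle",HB,[x,y,th+1.4],show={c:im for c in("top",)},cams=("top",))
cv2.imwrite("pics/h1.png",cv2.resize(im[200:300,430:560],None,fx=4,fy=4))
```

```text
down False t9.1 [ 0.5581 -0.3759  0.0688] psi -1.764 F [-0.5  0.2 -0.2] M [-0.01  0.04  0.01] w 0.0858 ff 0.0 j7 -1.97
grip t9.8 [ 0.558  -0.3756  0.0682] psi -1.764 F [0.6 0.2 1.8] M [ 0.07 -0.11 -0.1 ] w 0.0130 ff 59.3 j7 -1.97
turned t12.3 [ 0.559  -0.3751  0.0682] psi -0.352 F [7.4 1.2 1.9] M [ 0.1  -1.27 -1.11] w 0.0131 ff 64.5 j7 -0.63
rel t12.8 [ 0.5571 -0.3757  0.0677] psi -0.345 F [-0.1 -0.7 -0.5] M [-0.02 -0.02  0.01] w 0.0500 ff 0.0 j7 -0.62
handle [ 0.5575 -0.3739 -0.3571] cost {'top': np.float64(0.37)}
```

View pics/h1.png

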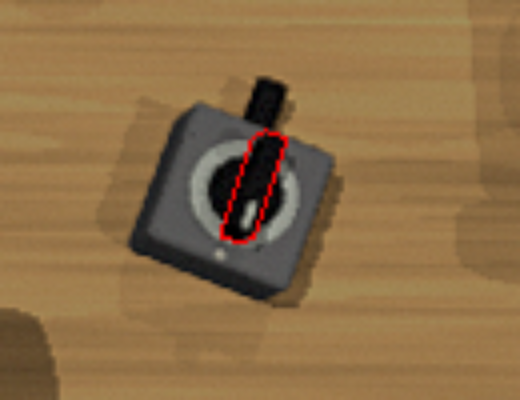

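The mark now points at the dot (220,253), and the turn ended against the stop, so it's OFF. Next, the bit.

Run:
```python
from h import *
r=res(); x,y,_=r["bit"]; sx,sy=(r["spindle"][:2]*2+r["sleeve"][:2])/3; print(sx,sy)
effector.gripper_to(.06)
ctrl.reach([x,y,.2],down(0))
print([None if (j:=kin.ik([sx,sy,.08],down(p))) is None else np.round(j,2)[6] for p in(0,.5,1,1.5,2,-.5,-1,-1.5,-2)])
c=ctrl.move_linear([x,y,.049],feed=.1,until_force=8); st(f"down {c}")
effector.gripper_to(0,40); st("grip")
ctrl.move_linear([x,y,.15],feed=.1); o=st("lift")
g=o["eef_pos"]
ctrl.reach([sx,sy,.16],down(0)); st("over")
print("pic")
im={c:viewer.camera(c) for c in("top","side")}
for c in im:
  print(c,[(round(d["conf"],2),np.round(d["uv"]).tolist()) for d in models.look_for(c,"bit")])
u=im["side"][180:360,310:490]; v=im["top"][150:270,320:440]
cv2.imwrite("pics/b1.png",np.hstack([cv2.resize(u,(390,390)),cv2.resize(v,(390,390))]))
```

```text
0.6243606788638932 -0.11962540274349376
[np.float64(-0.79), np.float64(-0.37), np.float64(0.04), np.float64(0.5), np.float64(0.94), np.float64(-1.21), np.float64(-1.64), np.float64(-2.09), np.float64(-2.56)]
down False t18.7 [ 0.4477 -0.1654  0.0494] psi 0.000 F [ 0.5 -0.3  0.2] M [ 0.03 -0.01  0.  ] w 0.0600 ff 0.0 j7 -0.45
grip t19.2 [ 0.4475 -0.1652  0.0493] psi 0.000 F [-0.3  1.   5.1] M [0.25 0.15 0.02] w 0.0190 ff 38.9 j7 -0.45
lift t20.3 [ 0.4469 -0.165   0.1495] psi 0.000 F [-0.7  0.2 -1. ] M [-0.04  0.04 -0.04] w 0.0187 ff 39.0 j7 -0.59
over t21.1 [ 0.6233 -0.1205  0.1592] psi -0.001 F [-1.7 -0.8 -0.5] M [-0.02  0.02 -0.1 ] w 0.0188 ff 39.0 j7 -0.80
pic
top [(0.38, [494.0, 246.0])]
side [(0.58, [404.0, 240.0]), (0.28, [309.0, 203.0])]
```

View pics/b1.png

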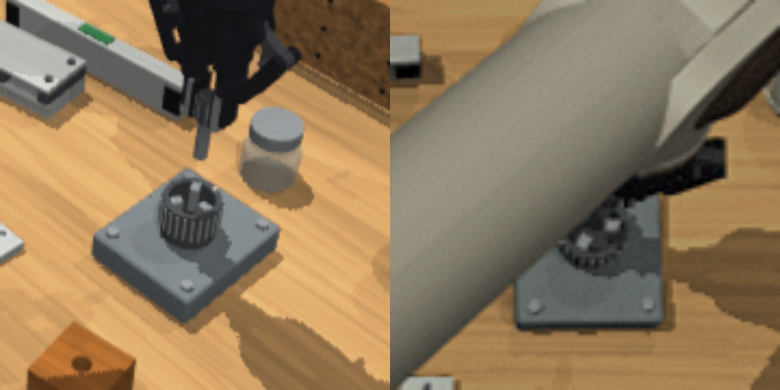

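The bit hangs upright and aligned above the open chuck (side view, left, about 200,130). Lowering it.

Run:
```python
from h import *
o=readout.get_obs(); r=res(); sx,sy=(r["spindle"][:2]*2+r["sleeve"][:2])/3
ctrl.move_linear([sx,sy,.115],rot=down(0),feed=.08); st()
c=ctrl.move_linear([sx,sy,.0735],feed=.03,until_force=5); o=st(f"low {c}")
print([None if (j:=kin.ik([sx,sy,.047],down(p))) is None else np.round(j,2)[6] for p in(1.2,2,2.5,2.8,3.1,-.4)])
```

```text
t22.0 [ 0.6244 -0.1199  0.115 ] psi -0.000 F [ 0.4 -0.1 -0.8] M [0.03 0.   0.01] w 0.0191 ff 39.0 j7 -0.77
low True t23.2 [ 0.6243 -0.1196  0.0754] psi 0.000 F [-0.4  0.2  5.2] M [0.11 0.16 0.03] w 0.0185 ff 39.7 j7 -0.75
[np.float64(0.32), np.float64(1.0), np.float64(1.42), np.float64(1.67), np.float64(1.92), np.float64(-1.08)]
```

Run:
```python
from h import *
o=readout.get_obs(); r=res(); sx,sy=(r["spindle"][:2]*2+r["sleeve"][:2])/3
effector.gripper_to(.045); st("rel")
ctrl.move_linear([sx,sy,.15],feed=.1)
ctrl.reach([sx,sy,.15],down(1.25)); effector.gripper_to(.078)
c=ctrl.move_linear([sx,sy,.046],feed=.07,until_force=8); st(f"low {c}")
effector.gripper_to(0,100); st("grip")
p=1.25
while p>-1.2:
    p-=.1225; ctrl.reach([sx,sy,.046],down(p)); o=readout.get_obs(); print(round(p,2),round(psi_now(),2),np.round(o["wrist_torque"],2),np.round(o["wrist_force"],1),round(o["joints"][6],2))
    if abs(o["wrist_torque"][2])>2.0: break
st("end")
```

```text
rel t23.6 [ 0.6233 -0.1191  0.074 ] psi 0.000 F [ 0.  -0.   0.1] M [-0.    0.    0.02] w 0.0448 ff 0.0 j7 -0.75
low False t27.6 [ 0.6247 -0.1197  0.0465] psi 1.250 F [-0.1 -0.7 -0.7] M [-0.02  0.   -0.01] w 0.0778 ff 0.0 j7 0.36
grip t27.9 [ 0.6231 -0.1191  0.0469] psi 1.250 F [-6.  2. 10.] M [0.42 1.35 0.17] w 0.0485 ff 104.5 j7 0.36
1.13 1.13 [ 0.48  1.38 -0.17] [-7.6  2.7 10.4] 0.26
1.0 1.0 [ 0.51  1.46 -0.12] [-7.   2.5 11.9] 0.15
0.88 0.88 [ 0.58  1.51 -0.1 ] [-8.5  1.9 11.4] 0.05
0.76 0.76 [ 0.54  1.54 -0.2 ] [-7.9  3.3 12.5] -0.06
0.64 0.64 [ 0.58  1.58 -0.18] [-8.5  4.5 13.2] -0.16
0.51 0.51 [ 0.64  1.68 -0.2 ] [-9.   4.2 12.5] -0.27
0.39 0.39 [ 0.66  1.75 -0.19] [-8.6  5.  12.6] -0.37
0.27 0.27 [ 0.75  1.73 -0.18] [-9.2  4.2 13.9] -0.48
0.15 0.15 [ 0.76  1.88 -0.18] [-9.4  5.1 13.3] -0.59
0.02 0.02 [ 0.92  1.89 -0.12] [-8.9  5.  14. ] -0.7
-0.1 -0.1 [ 0.93  1.89 -0.21] [-9.9  4.6 13.6] -0.81
-0.22 -0.22 [ 1.06  1.86 -0.18] [-9.3  5.9 12.9] -0.92
-0.34 -0.34 [ 1.11  1.87 -0.19] [-9.2  5.4 13.6] -1.03
-0.47 -0.47 [ 1.21  1.82 -0.22] [-9.6  5.4 14. ] -1.14
-0.59 -0.59 [ 1.26  1.81 -0.14] [-9.8  6.4 13.8] -1.25
-0.71 -0.71 [ 1.39  1.75 -0.11] [-9.   5.6 13. ] -1.36
-0.83 -0.83 [1.38 1.69 0.03] [-9.1  6.6 12.7] -1.47
-0.96 -0.95 [0.79 1.18 0.09] [-7.1  4.8 11. ] -1.59
-1.08 -1.08 [-0.43  0.32  0.49] [-2.9 -0.5  4.9] -1.7
-1.2 -1.2 [-2.05 -0.67  0.08] [ 3.5 -8.7 -1.9] -1.81
end t32.9 [ 0.6255 -0.124   0.0471] psi -1.201 F [ 3.5 -8.7 -1.9] M [-2.05 -0.67  0.08] w 0.0485 ff 131.3 j7 -1.81
```

The torque pattern changed over the last steps, so I'll look before releasing.

Run:
```python
from h import *
im={c:viewer.camera(c) for c in("top","side")}
u=im["side"][180:360,310:490]; v=im["top"][130:270,310:450]
cv2.imwrite("pics/c1.png",np.hstack([cv2.resize(u,(395,395)),cv2.resize(v,(395,395))])); st()
```

```text
t33.0 [ 0.6255 -0.124   0.0471] psi -1.201 F [ 3.8 -8.4 -1.3] M [-2.08 -0.64  0.03] w 0.0484 ff 131.3 j7 -1.81
```

View pics/c1.png

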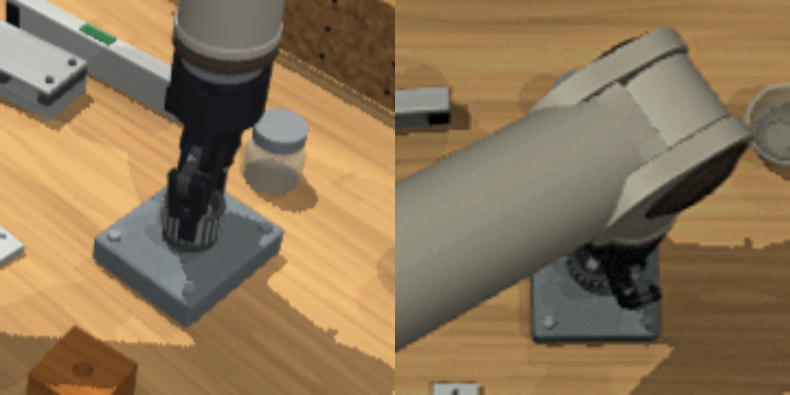

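Run:
```python
from h import *
effector.gripper_to(.082); o=st("rel"); p=o["eef_pos"]
ctrl.move_linear([p[0],p[1],.16],feed=.12); st()
ctrl.reach([.45,.1,.35],down(-.3)); st()
im={c:viewer.camera(c) for c in("top","side")}
u=im["side"][220:330,340:450]; v=im["top"][180:270,340:430]
for c in im:
  for n in("sleeve","bit"): print(c,n,[(round(d["conf"],2),np.round(d["uv"]).tolist()) for d in models.look_for(c,n)])
cv2.imwrite("pics/c2.png",np.hstack([cv2.resize(u,(395,395),interpolation=2),cv2.resize(v,(395,395),interpolation=2)]))
```

```text
rel t33.5 [ 0.6244 -0.1191  0.046 ] psi -1.199 F [ 0.8 -0.9 -0.3] M [-0.07 -0.04 -0.04] w 0.0820 ff 0.0 j7 -1.81
 t34.6 [ 0.624  -0.1187  0.1591] psi -1.200 F [-0.6  0.6  0.5] M [-0.02 -0.05 -0.06] w 0.0821 ff 0.0 j7 -1.88
 t35.9 [0.4501 0.0999 0.3501] psi -0.301 F [-0.4 -0.4 -0.4] M [-0.   -0.03  0.  ] w 0.0822 ff 0.0 j7 -2.25
top sleeve [(0.62, [381.0, 226.0])]
top bit []
side sleeve [(0.78, [394.0, 282.0]), (0.68, [304.0, 205.0]), (0.63, [394.0, 437.0]), (0.28, [500.0, 380.0])]
side bit [(0.73, [398.0, 266.0]), (0.38, [394.0, 280.0])]
```

View pics/c2.png

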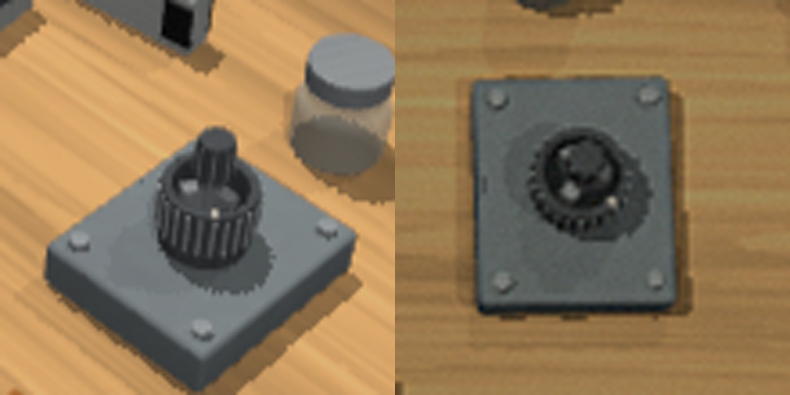

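The bit stands upright, centred between the closed jaws. I'll re-grip to check the sleeve is at its end stop, with the spindle position refitted.

Run:
```python
from h import *
r=res(); s=r["spindle"]
viewer.camera("top"); viewer.camera("side")
a=fit("sleeve",[cyl(.026,.04,.07)],[s[0],s[1],0],yaw=False); b=fit("spindle",SP+[cyl(.01,.076,.102)],s)
sx,sy=.6244,-.1196
effector.gripper_to(.08)
ctrl.reach([sx,sy,.16],down(.9))
ctrl.move_linear([sx,sy,.046],feed=.08,until_force=8); st("low")
effector.gripper_to(0,110); st("grip")
p=.9
while p>-.6:
    p-=.1; ctrl.reach([sx,sy,.046],down(p)); o=readout.get_obs(); print(round(p,2),np.round(o["wrist_torque"],2),np.round(o["wrist_force"],1),np.round(o["eef_pos"][:2],4),round(o["joint_torque"][6],2))
    if abs(o["joint_torque"][6])>2.5: break
st("end")
```

```text
sleeve [ 0.6242 -0.1192  0.    ] cost {'top': np.float64(0.511), 'side': np.float64(0.365)}
spindle [ 0.6246 -0.1188  0.0251] cost {'top': np.float64(0.061), 'side': np.float64(0.106)}
low t40.1 [ 0.6249 -0.1197  0.0466] psi 0.900 F [-0.4  0.2 -0.4] M [0.02 0.   0.02] w 0.0796 ff 0.0 j7 -0.38
grip t40.5 [ 0.6232 -0.1184  0.0473] psi 0.901 F [-7.4  2.8 11.6] M [0.65 1.54 0.26] w 0.0491 ff 111.3 j7 -0.38
0.8 [0.67 1.6  0.09] [-6.9  2.3 12.7] [ 0.6232 -0.1184] -0.24
0.7 [0.29 1.6  0.05] [-7.2  2.6 12.4] [ 0.623  -0.1185] -0.24
0.6 [0.27 2.79 0.08] [-11.7   1.3  15.7] [ 0.621  -0.1197] -0.27
0.5 [0.57 4.07 0.09] [-15.7  -0.4  19.9] [ 0.6187 -0.1205] -0.28
0.4 [0.23 5.29 0.74] [-23.   -0.6  27.5] [ 0.6164 -0.1209] -0.88
0.3 [0.7  6.65 0.89] [-30.1  -0.6  33.3] [ 0.6137 -0.1212] -1.0
0.2 [1.09 7.78 2.35] [-36.6  -1.   39.5] [ 0.6115 -0.1209] -2.48
0.1 [ 1.89 10.23  0.27] [-48.3   3.8  53.9] [ 0.6074 -0.1196] -0.41
0.0 [ 2.45 11.21  1.15] [-53.1   6.7  59.6] [ 0.6061 -0.1181] -1.25
-0.1 [ 3.33 12.27  1.9 ] [-58.   10.   65.7] [ 0.6041 -0.1166] -2.04
-0.2 [ 4.35 13.96  0.16] [-66.7  16.1  66.2] [ 0.599 -0.113] -0.26
-0.3 [ 5.22 13.78  0.12] [-66.5  20.2  67.5] [ 0.5995 -0.1106] -0.26
-0.4 [ 6.12 14.6   0.09] [-70.5  25.9  73.3] [ 0.5988 -0.108 ] -0.21
-0.5 [ 7.1  14.55  0.95] [-71.9  28.   74.9] [ 0.5988 -0.1057] -1.03
-0.6 [ 8.490e+00  1.547e+01 -1.000e-02] [-75.9  39.6  66.6] [ 0.5943 -0.0988] -0.11
-0.7 [ 9.18 14.84  0.31] [-72.5  43.9  64.9] [ 0.596  -0.0965] -0.45
end t44.5 [ 0.596  -0.0965  0.0419] psi -0.692 F [-72.5  43.9  64.9] M [ 9.18 14.84  0.31] w 0.0139 ff 127.8 j7 -1.70
```

Sleeve is at its stop and the flat pads slid off it. I'll back the gripper away sideways, lift and inspect.

Run:
```python
from h import *
ctrl.move_linear([.575,-.065,.046],feed=.1); st()
ctrl.move_linear([.575,-.065,.2],feed=.15)
ctrl.reach([.45,.1,.35],down(-.3)); st()
im={c:viewer.camera(c) for c in("top","side")}
fit("spindle",SP+[cyl(.01,.076,.102)],res()["spindle"])
u=im["side"][220:330,340:450]; v=im["top"][180:270,340:430]
cv2.imwrite("pics/c3.png",np.hstack([cv2.resize(u,(395,395),interpolation=2),cv2.resize(v,(395,395),interpolation=2)]))
```

```text
t45.4 [ 0.5758 -0.0658  0.0463] psi -0.700 F [-0.4 -0.3  1.1] M [-0.02 -0.    0.  ] w 0.0002 ff 0.0 j7 -1.75
 t47.6 [0.4501 0.0994 0.3494] psi -0.301 F [ 1.2  0.1 -0.6] M [0.02 0.03 0.01] w -0.0001 ff 0.0 j7 -2.13
spindle [ 0.6241 -0.1186  0.0245] cost {'top': np.float64(0.074), 'side': np.float64(0.127)}
```

View pics/c3.png

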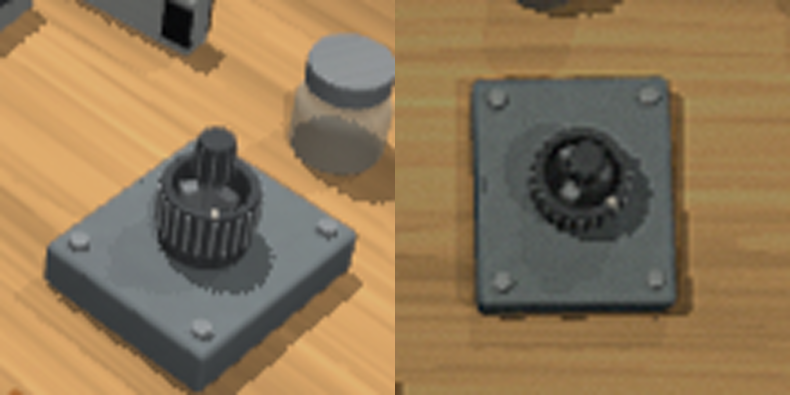

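Run:
```python
from h import *
a=cv2.imread("pics/top0.png"); b=viewer.camera("top"); sa=cv2.imread("pics/side0.png"); sb=viewer.camera("side")
cx,cy=.6244,-.1193
for c,A,B in(("top",a,b),("side",sa,sb)):
  for n,im in(("before",A),("now",B)):
    th=np.radians(np.arange(0,360,3)); best=np.zeros(len(th))
    g=cv2.cvtColor(im,6).astype(np.float32)
    for r in(.022,.0235,.025):
        uv=proj(c,np.c_[cx+r*np.cos(th),cy+r*np.sin(th),0*th+.07]).astype(np.float32)
        best=np.maximum(best,cv2.remap(g,uv[:,:1],uv[:,1:],cv2.INTER_LINEAR)[:,0])
    k=np.argsort(-best)[:8]; print(c,n,[(int(np.degrees(th[i])),int(best[i])) for i in k])
E=0
crop=lambda im,r:cv2.resize(im[r[0]:r[1],r[2]:r[3]],(395,290),interpolation=cv2.INTER_CUBIC)
rt=(196,240,355,415); rs=(258,306,364,429)
cv2.imwrite("pics/cmp.png",np.vstack([np.hstack([crop(a,rt),crop(b,rt)]),np.hstack([crop(sa,rs),crop(sb,rs)])]))
```

```text
top before [(345, 146), (342, 136), (348, 119), (357, 103), (336, 100), (354, 98), (0, 97), (351, 95)]
top now [(222, 142), (225, 133), (219, 123), (336, 100), (315, 99), (357, 99), (0, 98), (303, 97)]
side before [(345, 180), (348, 160), (342, 158), (339, 148), (48, 141), (45, 140), (51, 140), (12, 140)]
side now [(225, 177), (222, 167), (228, 150), (6, 138), (357, 137), (3, 136), (354, 136), (0, 135)]
```

View pics/cmp.png

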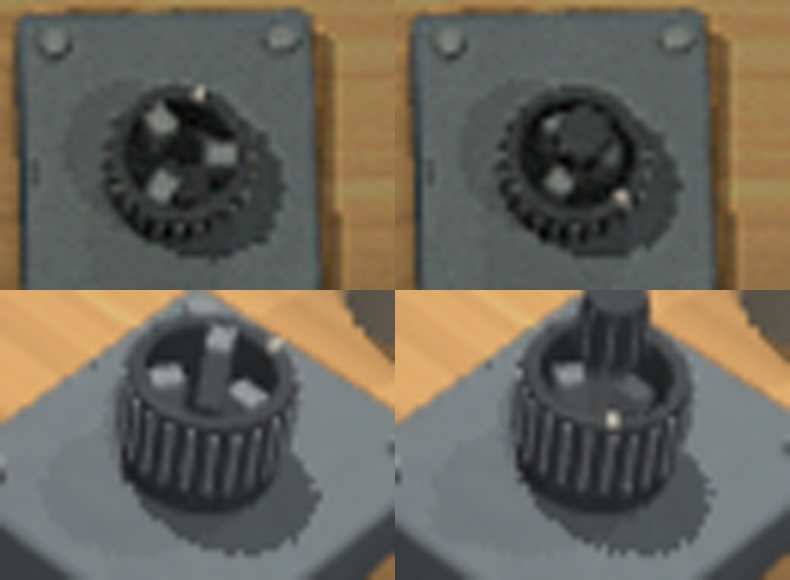

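The sleeve mark went from 345° to 223°, so it turned 2.12 rad. That leaves it between 2.12 and 2.52, which may not be fully tight. I'll centre the gripper on the sleeve properly and tighten once more, stopping on side force.

Run:
```python
from h import *
effector.gripper_to(.08)
c=np.array([.6235,-.1180])
def centre(c,psi):
    ctrl.reach([*c,.046],down(psi)); effector.gripper_to(0,40); ctrl.sleep(.2)
    n=np.array([np.sin(psi),-np.cos(psi)])
    for i in range(4):
        F=readout.get_obs()["wrist_force"][:2]; d=n*(n@F)/4000; c=c+d
        ctrl.move_linear([*c,.046],feed=.02)
    print(psi,np.round(c,4),np.round(F,1))
    return c
ctrl.reach([*c,.16],down(-.3)); ctrl.move_linear([*c,.046],feed=.1,until_force=8)
c=centre(c,-.3); effector.gripper_to(.08)
c=centre(c,1.2); effector.gripper_to(.075,110)
p=.9; ctrl.reach([*c,.046],down(p)); effector.gripper_to(0,120); st("grip")
while p>.3:
    p-=.05; ctrl.reach([*c,.046],down(p)); o=readout.get_obs(); F=o["wrist_force"][:2]
    print(round(p,2),np.round(o["wrist_torque"][2],2),np.round(o["wrist_force"],1),np.round(o["eef_pos"][:2],4),round(o["grip_width"],4))
    if np.linalg.norm(F)>18: break
effector.gripper_to(.08); ctrl.move_linear([*c,.17],feed=.12); save(chuck=c)
ctrl.reach([.45,.1,.35],down(-.3)); st()
for cam in("top","side"):
    g=cv2.cvtColor(viewer.camera(cam),6).astype(np.float32); th=np.radians(np.arange(150,300,1)); best=np.zeros(len(th))
    for r in(.022,.0235,.025):
        uv=proj(cam,np.c_[.6244+r*np.cos(th),-.1193+r*np.sin(th),0*th+.07]).astype(np.float32)
        best=np.maximum(best,cv2.remap(g,uv[:,:1],uv[:,1:],1)[:,0])
    print(cam,int(np.degrees(th[best.argmax()])),best.max())
```

```text
-0.3 [ 0.6235 -0.1181] [-2.   0.6]
1.2 [ 0.6233 -0.118 ] [-0.1 -0.9]
grip t57.2 [ 0.6234 -0.1181  0.047 ] psi 0.903 F [-2.   1.1  6.1] M [0.02 0.46 0.32] w 0.0487 ff 122.4 j7 -0.20
0.85 0.05 [-2.3  1.1  6.8] [ 0.6234 -0.1181] 0.0489
0.8 0.06 [-4.  -0.   6.2] [ 0.6235 -0.1181] 0.0486
0.75 2.13 [-3.1 -0.1  7.2] [ 0.6234 -0.1181] 0.0489
0.7 0.7 [-0.1  2.4  5.3] [ 0.6247 -0.117 ] 0.0487
0.65 2.16 [2.4 3.2 6. ] [ 0.6254 -0.1165] 0.0486
0.6 1.68 [5.6 2.7 3.5] [ 0.6266 -0.1158] 0.0485
0.55 0.85 [ 8.8  5.1 -1.1] [ 0.628  -0.1153] 0.0485
0.5 1.34 [11.8  4.  -3.5] [ 0.6293 -0.1151] 0.0485
0.45 0.13 [18.1  4.6 -6.5] [ 0.6313 -0.1144] 0.0473
 t62.4 [0.4502 0.0998 0.3498] psi -0.300 F [-0.1 -0.1 -0.9] M [-0.01  0.01 -0.05] w 0.0801 ff 0.0 j7 -2.13
top 223 148.5625
side 223 189.96875
```

With the grip centred, more than 2 N m didn't move the sleeve, so the bit is tight. Next, the blanks: re-detect, then place the first.

```bash
cat > blank.py <<'E'
from h import *
def find():
    ctrl_p=readout.get_obs()
    out=[]
    viewer.camera("top"); viewer.camera("side")
    return [(round(d["conf"],2),np.round(d["uv"]).tolist()) for d in models.look_for("top","blank1")]
def insert(b,mag,pk,off=-.029):
    """b: blank pose x,y,yaw (yaw near magazine yaw); pk: pocket offset along magazine y"""
    u=np.array([np.cos(b[2]),np.sin(b[2])]); g=b[:2]+off*u
    effector.gripper_to(.06,80)
    ctrl.reach([*g,.12],down(b[2])); ctrl.move_linear([*g,.03],feed=.12)
    c=ctrl.move_linear([*g,-.006],feed=.02,until_force=4); z=readout.get_obs()["eef_pos"][2]; st(f"touch {c}")
    ctrl.move_linear([*g,z+.004],feed=.03)      # fingers come forward on closing
    effector.gripper_to(0,80); o=st("grip"); z0=o["eef_pos"][2]
    e=o["eef_pos"][:2]; n=np.array([-u[1],u[0]]); lat=n@(e-b[:2]); print("lateral",lat)
    zi=z0+.0265-.005
    ctrl.move_linear([*g,.1],feed=.12)
    m=mag[2]; mu=np.array([np.cos(m),np.sin(m)]); mn=np.array([-mu[1],mu[0]])
    P=lambda s:mag[:2]+pk*mn+mu*(s+off)
    ctrl.reach([*P(-.075),.1],down(m)); ctrl.move_linear([*P(-.075),zi],feed=.1); st("front")
    return P,zi
E
python3 - <<'E'
from blank import *
print(find(),find())
r=res(); im=None
A=fit("blank1",BL,r["blankA"]); B=fit("blank1",BL,r["blankB"]); M=fit("magazine",MAG,r["mag"])
save(blankA=A,blankB=B)
E
```

```text
[(0.9, [330.0, 284.0])] [(0.61, [329.0, 284.0])]
blank1 [0.4508 0.11   0.0557] cost {'side': np.float64(0.063)}
blank1 [ 0.4707  0.0005 -0.005 ] cost {'top': np.float64(0.058), 'side': np.float64(0.048)}
magazine [0.6453 0.2018 0.1512] cost {'top': np.float64(0.647), 'side': np.float64(0.036)}
```

Run:
```python
from blank import *
r=res(); M=r["mag"]
P,zi=insert(r["blankB"],M,-.07)
im={c:viewer.camera(c) for c in("side",)}
cv2.imwrite("pics/i1.png",cv2.resize(im["side"][150:280,220:420],None,fx=3.6,fy=3.6,interpolation=2))
c=ctrl.move_linear([*P(-.035),zi],feed=.05,until_force=10); o=st(f"entry {c}")
print("s",(o["eef_pos"][:2]-P(0))@[np.cos(M[2]),np.sin(M[2])],zi)
```

```text
touch True t66.9 [ 0.4417  0.0006 -0.005 ] psi -0.005 F [-0.7 -0.9  6.1] M [-0.04  0.11 -0.01] w 0.0598 ff 3.0 j7 -0.91
grip t67.6 [ 0.4416  0.0008 -0.0006] psi -0.005 F [-2.7  0.8 10.2] M [0.2  0.51 0.16] w 0.0377 ff 79.7 j7 -0.92
lateral 0.00016343112860256424
front t70.2 [0.5545 0.116  0.0213] psi 0.158 F [-0.1 -0.6 -1.6] M [-0.04  0.04 -0.07] w 0.0374 ff 80.2 j7 -1.09
entry False t71.2 [0.593  0.1222 0.0207] psi 0.158 F [ 0.3 -0.1 -1.5] M [0.03 0.03 0.02] w 0.0376 ff 80.2 j7 -1.11
s -0.03545550985466625 0.020903870772997202
```

View pics/i1.png

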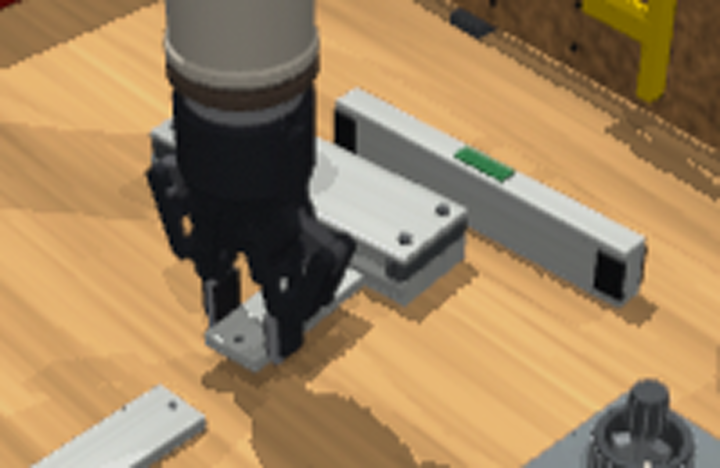

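The blank is held level and has entered pocket 1 with no force (image at about 350,290). Pushing it home.

Run:
```python
from blank import *
r=res(); M=r["mag"]; mu=np.array([np.cos(M[2]),np.sin(M[2])]); mn=np.array([-mu[1],mu[0]])
P=lambda s:M[:2]-.07*mn+mu*(s-.029); zi=.0209
s=lambda:(readout.get_obs()["eef_pos"][:2]-P(0))@mu
c=ctrl.move_linear([*P(-.012),zi],feed=.05,until_force=15); st(f"in {c} {s():.4f}")
if not c: c=ctrl.move_linear([*P(.006),zi],feed=.025,until_force=15); st(f"home {c} {s():.4f}")
```

```text
in False -0.0121 t71.8 [0.6161 0.1259 0.0207] psi 0.158 F [-0.5 -0.1 -1.3] M [-0.02  0.06 -0.01] w 0.0376 ff 80.2 j7 -1.12
home True -0.0022 t72.4 [0.6258 0.1279 0.0193] psi 0.158 F [-1.4  0.1  3.7] M [ 0.05  0.01 -0.11] w 0.0379 ff 80.9 j7 -1.13
```

Run:
```python
from blank import *
r=res(); M=r["mag"]; mu=np.array([np.cos(M[2]),np.sin(M[2])]); mn=np.array([-mu[1],mu[0]])
P=lambda s:M[:2]-.07*mn+mu*(s-.029); zi=.0209
s=lambda:(readout.get_obs()["eef_pos"][:2]-P(0))@mu
c=ctrl.move_linear([*P(.006),zi],feed=.02,until_force=25); st(f"home {c} {s():.4f}")
effector.gripper_to(.055); st(f"rel {s():.4f}")
# push outer end with closed fingers
ctrl.move_linear([*P(-.02),.06],feed=.1); ctrl.move_linear([*P(-.05),.06],feed=.1); effector.gripper_to(0)
ctrl.move_linear([*P(-.05),.022],feed=.08)
c=ctrl.move_linear([*P(-.012),.022],feed=.02,until_force=15); o=st(f"push {c} {s():.4f}")
ctrl.move_linear([*P(-.06),.022],feed=.1); ctrl.move_linear([*P(-.06),.2],feed=.15)
ctrl.reach([.45,-.25,.35],down(-.5))
im={c:viewer.camera(c) for c in("top","side")}
b0=np.array([*(M[:2]-.07*mn),M[2]])
H=[box(-.05,0,-.02,.02,.02,.03)]
fit("magazine",MAG,M,show=im); A=fit("blank1",BL,r["blankA"],show=im); save(blankA=A)
print(b0,[(round(d["conf"],2),np.round(d["uv"]).tolist()) for d in models.look_for("top","blank1")])
for c in im: cv2.drawContours(im[c],cv2.findContours(cv2.resize(render(c,H,b0),(640,480)),0,1)[0],-1,(0,255,0),1)
cv2.imwrite("pics/i2.png",np.hstack([cv2.resize(im["side"][170:320,220:370],(395,395),interpolation=2),cv2.resize(im["top"][160:330,190:360],(395,395),interpolation=2)]))
```

```text
home False -0.0021 t73.0 [0.626  0.1279 0.0192] psi 0.158 F [-19.5  -1.6  13.1] M [-0.42  3.81 -0.02] w 0.0377 ff 81.8 j7 -1.14
rel 0.0068 t73.4 [0.6348 0.129  0.0211] psi 0.158 F [0.4 0.4 0.5] M [ 0.01  0.03 -0.06] w 0.0550 ff 0.0 j7 -1.13
push True -0.0348 t76.7 [0.5936 0.1228 0.02  ] psi 0.158 F [-0.4 -0.3 -0.2] M [ 0.01 -0.03 -0.02] w -0.0003 ff 0.0 j7 -1.12
magazine [0.6458 0.2015 0.1603] cost {'top': np.float64(0.065), 'side': np.float64(0.105)}
blank1 [0.4507 0.11   0.0546] cost {'top': np.float64(0.069), 'side': np.float64(0.063)}
[0.65666028 0.13252233 0.15855763] [(0.81, [285.0, 295.0])]
```

View pics/i2.png

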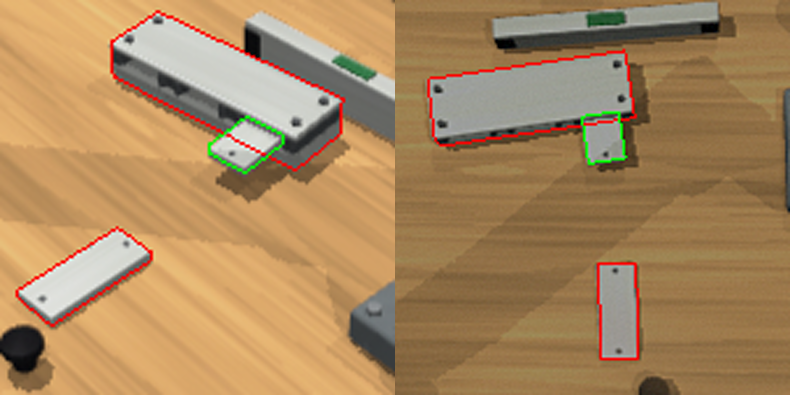

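The first blank is home: its outline matches the prediction, and it hit the end wall at 20 N. Now the second blank, into the far pocket.

Run:
```python
from blank import *
r=res(); M=r["mag"]; mu=np.array([np.cos(M[2]),np.sin(M[2])])
P,zi=insert(r["blankA"],M,.07)
s=lambda:(readout.get_obs()["eef_pos"][:2]-P(0))@mu
for t,f in((-.035,10),(-.012,15),(.001,25),(.006,25)):
    c=ctrl.move_linear([*P(t),zi],feed=.04,until_force=f); st(f"{t} {c} {s():.4f}")
    if c: break
```

```text
touch True t85.0 [ 0.4218  0.1084 -0.005 ] psi 0.055 F [-0.7 -0.   5.2] M [ 0.02  0.15 -0.01] w 0.0599 ff 3.0 j7 -0.78
grip t85.7 [ 0.4217  0.1086 -0.0005] psi 0.055 F [-2.2  0.5 10.8] M [0.1  0.55 0.18] w 0.0381 ff 79.8 j7 -0.79
lateral 0.00012631654012745038
front t88.4 [0.5324 0.2543 0.0215] psi 0.158 F [-0.3 -0.5 -1.8] M [ 0.02  0.08 -0.02] w 0.0374 ff 80.1 j7 -1.08
-0.035 False -0.0353 t89.5 [0.571  0.2606 0.0209] psi 0.159 F [-0.   0.5 -1.4] M [-0.    0.02 -0.04] w 0.0375 ff 80.1 j7 -1.11
-0.012 False -0.0121 t90.2 [0.594  0.2641 0.0209] psi 0.158 F [-0.3 -0.8 -1.6] M [-0.06  0.06  0.03] w 0.0373 ff 80.1 j7 -1.12
0.001 False -0.0018 t90.7 [0.6041 0.2663 0.02  ] psi 0.159 F [-7.8 -0.7  1.6] M [-0.19  1.64 -0.08] w 0.0375 ff 80.5 j7 -1.13
0.006 False -0.0017 t91.0 [0.6042 0.2665 0.019 ] psi 0.158 F [-22.1  -2.7   7.8] M [-0.44  4.09 -0.27] w 0.0378 ff 81.1 j7 -1.14
```

Run:
```python
from h import *
r=res(); M=r["mag"]; mu=np.array([np.cos(M[2]),np.sin(M[2])]); mn=np.array([-mu[1],mu[0]])
P=lambda s,k=.07:M[:2]+k*mn+mu*(s-.029)
ctrl.move_linear([*P(-.002),.0205],feed=.05)
effector.gripper_to(.055); ctrl.move_linear([*P(-.02),.06],feed=.12)
ctrl.move_linear([*P(-.055),.06],feed=.15); effector.gripper_to(0)
ctrl.move_linear([*P(-.055),.022],feed=.08)
c=ctrl.move_linear([*P(-.02),.022],feed=.02,until_force=15); st(f"push {c}")
print((readout.get_obs()["eef_pos"][:2]-P(0))@mu)
ctrl.move_linear([*P(-.06),.022],feed=.1); ctrl.move_linear([*P(-.06),.2],feed=.2)
ctrl.reach([.45,-.25,.35],down(-.5)); st()
im={c:viewer.camera(c) for c in("top","side")}
fit("handle",HB,r["handle"]+[0,0,1.4],cams=("top",))
print([(round(d["conf"],2),np.round(d["uv"]).tolist()) for d in models.look_for("top","blank1")])
H=[box(-.05,0,-.02,.02,.02,.03)]
for c in im:
  for k in(-.07,.07): cv2.drawContours(im[c],cv2.findContours(cv2.resize(render(c,H,[*(M[:2]+k*mn),M[2]]),(640,480)),0,1)[0],-1,(0,255,0),1)
cv2.imwrite("pics/i3.png",np.hstack([cv2.resize(im["side"][170:350,250:430],(395,395),interpolation=2),cv2.resize(im["top"][150:330,190:420],(395,309),interpolation=2)[:395] if 0 else cv2.copyMakeBorder(cv2.resize(im["top"][150:330,190:420],(395,309),interpolation=2),0,86,0,0,0)]))
```

```text
push True t94.9 [0.5722 0.2607 0.0209] psi 0.159 F [-0.   0.5 -0.4] M [-0.08  0.08  0.03] w 0.0003 ff 0.1 j7 -1.11
-0.0341833162530087
 t98.2 [ 0.4509 -0.2485  0.3495] psi -0.497 F [ 0.6 -0.2  0.1] M [ 0.03 -0.07  0.06] w 0.0001 ff 0.0 j7 -1.24
handle [ 0.5578 -0.3756 -0.3637] cost {}
[(0.77, [278.0, 220.0]), (0.68, [220.0, 229.0]), (0.61, [251.0, 202.0])]
```

View pics/i3.png

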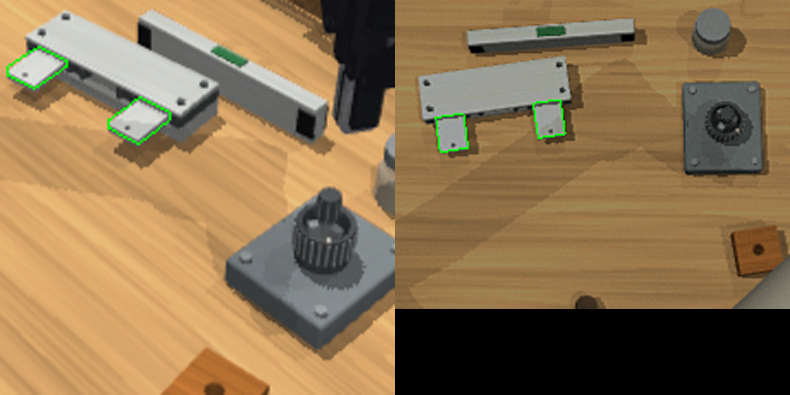

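Both blanks sit on their predicted home outlines, and the bit is still upright. Turning the isolator back ON.

Run:
```python
from h import *
r=res(); x,y,th=r["handle"]; p=th+1.405
effector.gripper_to(.06)
ctrl.reach([x,y,.2],down(p))
c=ctrl.move_linear([x,y,.068],feed=.1,until_force=12); st(f"down {c}")
effector.gripper_to(0,60); st("grip")
turn([x,y,.068],p,-1.43,.15); st("turned")
effector.gripper_to(.05); st("rel")
ctrl.move_linear([x,y,.22],feed=.2)
ctrl.reach([.4,.1,.35],down(-.3)); st()
im={c:viewer.camera(c) for c in("top","side")}
print([(round(d["conf"],2),np.round(d["uv"]).tolist()) for d in models.look_for("top","blank1")])
fit("handle",HB,r["handle"],cams=("top",))
cv2.imwrite("pics/f.png",np.hstack([cv2.resize(im["side"][170:450,220:550],(395,335),interpolation=2),cv2.resize(im["top"][130:350,190:540],(395,335),interpolation=2)]))
```

```text
down False t101.4 [ 0.5582 -0.376   0.0689] psi -0.359 F [ 0.7  1.2 -0.3] M [0.01 0.03 0.  ] w 0.0602 ff 0.0 j7 -0.87
grip t101.9 [ 0.5583 -0.3748  0.0685] psi -0.359 F [-0.7  3.7  5.7] M [ 0.8   0.06 -0.65] w 0.0131 ff 59.1 j7 -0.87
turned t104.4 [ 0.5582 -0.375   0.0685] psi -1.787 F [-0.8  3.8  5.8] M [0.65 0.16 0.04] w 0.0126 ff 59.9 j7 -2.13
rel t104.8 [ 0.5576 -0.3758  0.0679] psi -1.789 F [-0.4 -0.6  0.1] M [ 0.01 -0.04 -0.01] w 0.0498 ff 0.0 j7 -2.13
 t107.6 [0.4004 0.0995 0.35  ] psi -0.302 F [-0.3 -0.2 -0. ] M [ 0.01 -0.01 -0.02] w 0.0503 ff 0.0 j7 -2.42
[(0.86, [223.0, 229.0]), (0.83, [279.0, 219.0])]
handle [ 0.5578 -0.3749 -1.7703] cost {'top': np.float64(0.326)}
```

View pics/f.png

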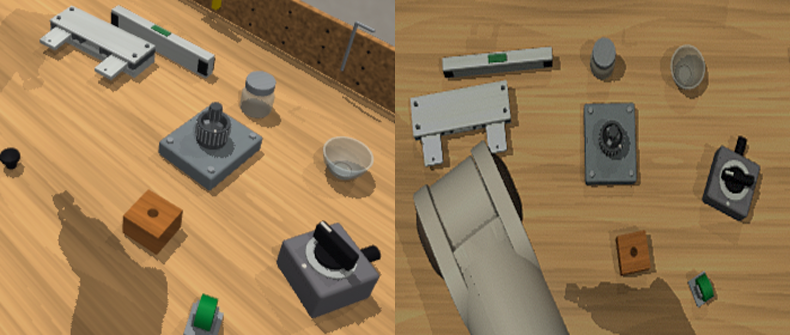

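The isolator is back at its original ON angle (fit -1.770 against -1.764), and everything else is in place.

```bash
python3 -c "
from workcell import order
print(order.job_done())"
```

```text
the job is handed in; nothing more can be done
None
```

I've handed the job in with the bit gripped upright in the chuck, both blanks fully home in their own pockets and the isolator back ON; the hand-in call gave no pass or fail verdict.

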